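# Park the microscope accessories on their outlined pads

### The job

Put the four microscope accessories away on the grey pads: the black filter cube, the black objective canister, the brown dropper bottle and the flat clamp fork each belong inside the outline that matches their footprint (the canister in the large circle, the dropper bottle in the small one). Leave them standing upright, the fork lying flat, centred in their outlines, with the cube and the fork lined up with the outline's sides. The two white bottles stay where they stand.

Things in the scene. Friction and masses are not known exactly. Their poses are not given: they have to be found in the camera images.
- filter_cube: Black fluorescence filter cube, 41 (x) x 38 (y) x 38 (z) mm, 90 g, with a round lens ring on its +x face. Origin: centre of its underside, z up. The two y faces are flat and parallel, 38 mm apart: grip there.
- objective_can: Black upright round objective canister, 41 mm diameter, 62 mm tall, 110 g. Origin: centre of its underside, z up along its axis.
- dropper: Brown upright round dropper bottle with a pale label and a thin black tip, 26 mm diameter, 65 mm tall to the tip (straight body up to about 35 mm), 22 g. Origin: centre of its underside, z up along its axis.
- clamp_fork: Black flat slotted clamp fork lying on the white desk among the pads, 26 (x) x 60 (y) x 10 (z) mm, 60 g. Origin: centre of its underside, y along its length, z up. Grip it across its 26 mm width.
- white_pot: Bystander: white upright round bottle with a white cap and a red stripe, 44 mm diameter, 74 mm tall, loose. Not to be moved. Origin: centre of its underside.
- stain_tub: Bystander: small white upright round bottle with a blue cap, 36 mm diameter, 48 mm tall, loose. Not to be moved. Origin: centre of its underside.
- pad_square: Square pad, 66 x 66 mm, with a square outline, 53 x 53 mm inside, its sides along the pad's x and y. Origin: centre of its underside; the outline is centred on it; z up. Pads are mid-grey plastic with a 3 mm wide white outline, 3 mm thick (top face at z = +3 mm), fixed to the desk.
- pad_large_circle: Square pad, 66 x 66 mm, with a large round outline, 53 mm inside diameter. Origin: centre of its underside; the outline is centred on it; z up. Pads are mid-grey plastic with a 3 mm wide white outline, 3 mm thick (top face at z = +3 mm), fixed to the desk.
- pad_small_circle: Square pad, 66 x 66 mm, with a small round outline, 38 mm inside diameter. Origin: centre of its underside; the outline is centred on it; z up. Pads are mid-grey plastic with a 3 mm wide white outline, 3 mm thick (top face at z = +3 mm), fixed to the desk.
- pad_oblong: Oblong pad, 52 (x) x 86 (y) mm, with an oblong outline, 38 (x) x 72 (y) mm inside. Origin: centre of its underside; the outline is centred on it; z up. Pads are mid-grey plastic with a 3 mm wide white outline, 3 mm thick (top face at z = +3 mm), fixed to the desk.
Things that resemble listed ones, but are neither listed nor needed, are in the scene too. Of the things shaped like the clamp_fork, the black one is meant.

How it is judged:
By the outcome, as a careful person would: the job done as asked, in the order asked, and still so for the second after the job is handed in, with the robot touching nothing.
It also fails if it takes over 101 s, if anything falls off the work surface, if the arm or the gripper's body presses on something with over 40 N, if the wrist force passes 120 N, or if a joint passes its speed limit or range.

### The arm

A 6-joint arm with a two-finger parallel gripper is mounted at the origin on the work surface; the furniture and walls round the work are solid. World frame = base frame: x ahead of the robot, y to its left, z up, the work surface at z = 0. Lengths are in m, angles in degrees, forces in N, time in s.
With the tool pointing down it reaches from about 0.3 to 0.75 m from the base axis. Payload 8.5 kg.
Tool frame: the origin (TCP) lies at the very end of the fingers, on their centre line; the grasp point (between the pads) lies 19 mm behind it; z points along the fingers, y is the line along which they close (so a half turn about z gives the same grasp; the last joint's range is limited). The gripper opens to 85 mm and grips with 20 to 120 N. Pads are 22 mm wide; open, the fingers measure 114 mm over their backs; the gripper's body (76 mm by 85 mm) begins 54 mm behind the grasp point. The pads swing forward as they close: fully open they stand 13 mm farther back than shut.
Start: joints at [58.711, 21.807, 74.336, -0, 83.858, -12.336], TCP at [0.179, 0.52, 0.231] pointing down, gripper open.
Joint ranges: [-178.18, 178.18], [-50.72, 133.34], [12.68, 142.11], [-81.47, 261.47], [9.98, 163.14], [-165.26, 165.26]. Speed limits (degrees/s): [136.94, 136.94, 180, 180, 180, 180].

### API

Orientations are given as a 3x3 rotation matrix whose columns are the frame's x, y, z axes.
In Python, from rig import observe, cams, ticket gives the robot as it stands.
- The arm moves only by the tool move_arm, never from a script. Its arguments are lists of equal length, an entry for each row: "jaw": the finger opening in cm, from 0 to 8.54; "dp": the shift along the tool's x, y, z in cm, a list of three; "turn": the turn, a rotation vector about the tool's x, y, z in rad, a list of three. In form: {"jaw": [jaw, ...], "dp": [[tx, ty, tz], ...], "turn": [[wx, wy, wz], ...]}. A call has 1 to 12 rows; each row shifts and turns the commanded pose from where the row before left it, along the tool's axes as they then stand; what a row does not reach is not made up. A row lasts 1/12 s, in which the tool goes at most 41.7 mm and 7.16 degrees, less where a joint would pass 70% of its speed; a pose out of reach is approached as far as the arm can. A call is refused whole if a number of a shift passes 4.17 or a number of a turn 0.125, either way. A call with a gripper value outside its range is refused whole. The fingers move at their own pace and stop on an object; "force" is the grip in N (left out, the last holds). Time passes only in rows, so rows that do not move let the fingers close. It gives the time, the measured TCP pose, the force, the opening and the grip force at its end, in the units of the state.
- observe(): the state, without advancing time (a new reading comes with each control period).
- cams.get_image(name): name is "side" or "top"; returns (picture, depth): 384x512x3 uint8, red, green, blue; 384x512 float32, m along the optical axis (not along the pixel's ray), 0 where there is no reading.
- cams.calibration(name): a dict with "vertical_fov" (degrees; the focal length in pixels is half the picture's height over the tangent of half this angle, whatever the lens; pixels are square), "cx", "cy" (the principal point, pixels), "k1" (the pictures are not rectified: a ray, as slopes to the right and down, at radius r is drawn at 1 + k1 r^2 times it, then the intrinsics apply), "view" (4x4, takes a point from world to camera coordinates). Camera axes: x right, y up, looking along -z (the intrinsics and any distortion apply to the point x, -y, -z); pixel columns grow to the right and rows downward; lengths in m; the calibration is good to about 2 mm. A picture is of the moment at which its call begins. calibration takes no time and is no camera call.
- ticket.close_job(): hands the job in; it is judged then, once.
Trained networks look in the newest picture that a camera, given by its name, has taken for a name from the list of things; names that differ only in an ending like _2 or _b are one class to them, and where a whole thing is asked for, a point or a joint stands for the part that bears it (a point fixed in the world has none). Each returns a list of dicts, best first, with "p" (0 to 1); they miss things now and then, are a little off and sometimes report something else, mostly with a low value. They report only what shows in the picture. A call takes as long as a camera call. They do not tell look-alikes from the thing itself.
- cams.spot_in(camera, query): "box" ([centre column, centre row, width, height] as shares, 0 to 1, of the picture: columns of its width, rows of its height, round what is visible of it).
- cams.outline_of(camera, query): "mask" (384x512 bool, what is visible of it) and "box" ([centre column, centre row, width, height] as shares, 0 to 1, of the picture: columns of its width, rows of its height, round what is visible of it).
- cams.mark_of(camera, query): "location" ([column, row] as shares, 0 to 1, of the picture: columns of its width, rows of its height: a listed point, or the origin of a listed thing).
The state is a dict: "time_s": time; "q": joint angles; "qvel": joint speeds; "joint_efforts": joint torques, N m; "position": TCP position; "tool_rot": TCP orientation; "ft_force": force on the tool from outside, world axes, zero at the start; "wrist_torque": the same for the moment, N m; "grip_width": finger opening in m; "gripper_force": force on a finger pad.
Only numpy, scipy, OpenCV 4.12 (cv2) and the standard library are available. Lean on these libraries where they do the work, as an engineer would, in place of code of your own. Each camera call takes 0.05 s, during which the arm holds its last target. There are 200 camera calls.

## Working session

There is one attempt and no reset: what is moved stays moved. The work goes in short steps, Python scripts to look and compute and a tool call to move; the robot and the scene stay as the last step left them, time stands still between calls to the robot, and variables do not carry over. Pictures are saved under pics/ and viewed, at most 14 in all, crops included, and the job is handed in when it is done.

Besides the shell and the picture viewer there is one more tool, called after "Emit:" in YAML: its name, and indented under it one key for each argument. move_arm: Moves the arm, as the interface text tells. Its arguments: {"type":"object","properties":{"jaw":{"type":"array","items":{"type":"number"}},"dp":{"type":"array","items":{"type":"array","items":{"type":"number"}}},"turn":{"type":"array","items":{"type":"array","items":{"type":"number"}}},"force":{"type":"number"}},"required":["jaw","dp","turn"]}

```bash
ls; mkdir -p pics
python3 - <<'E'
from rig import observe,cams
import cv2
s=observe();print(s)
for n in("top","side"):
    im,d=cams.get_image(n);cv2.imwrite(f"pics/{n}0.png",im[:,:,::-1]);print(cams.calibration(n))
E
```

```text
pics
{'time_s': 0.0, 'q': array([ 5.87096522e+01,  2.18402021e+01,  7.43839674e+01,  1.12057646e-03,
        8.38578639e+01, -1.23359884e+01]), 'qvel': array([-0.07311283,  0.02674184,  0.01682861,  0.03113292, -0.01636525,
        0.04386299]), 'joint_efforts': array([ 7.72140975e-04, -4.48467493e+01, -2.31278694e+01, -1.53046922e-04,
        4.80749950e-03, -2.18055099e-06]), 'position': array([0.17849507, 0.51992729, 0.23072379]), 'tool_rot': array([[-9.45776808e-01,  3.24816334e-01, -7.60233537e-04],
       [ 3.24817061e-01,  9.45776086e-01, -1.21339901e-03],
       [ 3.24878880e-04, -1.39454147e-03, -9.99998975e-01]]), 'ft_force': array([-0.71572275,  0.54731911, -0.35899891]), 'wrist_torque': array([ 0.01495677, -0.027767  ,  0.05532282]), 'gripper_force': 0.0, 'grip_width': 0.08531986667345626}
{'vertical_fov': 44.25603482604939, 'cx': 250.71921886240008, 'cy': 186.54105131010346, 'k1': -0.12041508112274808, 'view': array([[ 0.0037819 , -0.99925386,  0.03843731, -0.00890153],
       [ 0.99020168,  0.00910778,  0.13934736, -0.55562581],
       [-0.13959347,  0.03753369,  0.98949729, -0.87726413],
       [ 0.        ,  0.        ,  0.        ,  1.        ]])}
{'vertical_fov': 45.67769338222374, 'cx': 254.11662028850526, 'cy': 192.08632574067607, 'k1': 0.013512217772431256, 'view': array([[ 0.99910075, -0.04236443, -0.00171877, -0.55346859],
       [ 0.01949918,  0.42310655,  0.90587009, -0.05683497],
       [-0.03764945, -0.905089  ,  0.42355214, -1.14577924],
       [ 0.        ,  0.        ,  0.        ,  1.        ]])}
```

View pics/top0.png

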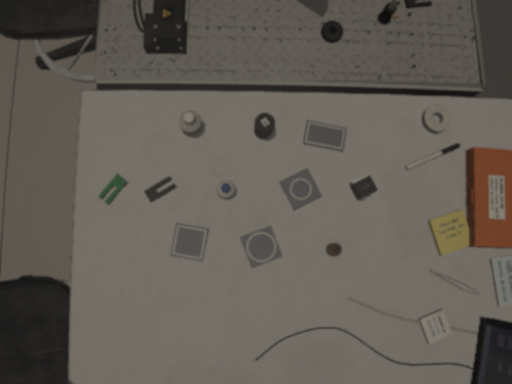

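View pics/side0.png

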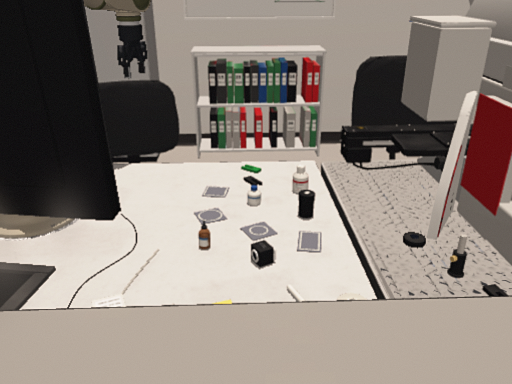

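Top view: white pot (191,123), can (264,126), oblong pad (325,135), stain tub (227,189), small-circle pad (300,188), cube (363,187), square pad (190,241), large-circle pad (261,246), dropper (334,249). Fork-shaped: black at (160,189) and green at (113,189). The black one is meant, by its colour. I'll measure next, with an enlarged crop to confirm.

```bash
cat > h.py <<'E'
import numpy as np,cv2
from rig import observe,cams
from scipy.optimize import minimize
def K(n):
    c=cams.calibration(n);return c,192/np.tan(np.radians(c["vertical_fov"]/2))
def proj(n,P):
    c,f=K(n);P=np.atleast_2d(P);q=P@c["view"][:3,:3].T+c["view"][:3,3]
    s=np.c_[q[:,0],-q[:,1]]/-q[:,2:];s=s*(1+c["k1"]*(s**2).sum(1,keepdims=True))
    return s*f+[c["cx"],c["cy"]]
def ray(n,uv):
    c,f=K(n);uv=np.atleast_2d(uv).astype(float);d=(uv-[c["cx"],c["cy"]])/f;s=d.copy()
    for _ in range(8): s=d/(1+c["k1"]*(s**2).sum(1,keepdims=True))
    R=c["view"][:3,:3];o=-R.T@c["view"][:3,3]
    return o,np.c_[s[:,0],-s[:,1],-np.ones(len(s))]@R
def toplane(n,uv,z):
    o,r=ray(n,uv);return o+r*((z-o[2])/r[:,2:])
def cyl(*rz):
    a=np.linspace(0,2*np.pi,40);return np.vstack([np.c_[r*np.cos(a),r*np.sin(a),0*a+z] for r,z in rz])
def box(x,y,z): return np.array([[i*x/2,j*y/2,k] for i in(-1,1) for j in(-1,1) for k in(0,z)])
M={"filter_cube":box(.041,.038,.038),"objective_can":cyl((.0205,0),(.0205,.062)),"dropper":cyl((.013,0),(.013,.035),(.003,.065)),
"clamp_fork":box(.026,.06,.01),"white_pot":cyl((.022,0),(.022,.05),(.012,.074)),"stain_tub":cyl((.018,0),(.018,.048)),
"pad_square":box(.066,.066,.003),"pad_large_circle":box(.066,.066,.003),"pad_small_circle":box(.066,.066,.003),"pad_oblong":box(.052,.086,.003)}
def fit(n,mask,name,z0=0):
    """pose (x,y,yaw deg) whose projected hull best covers the mask; S-times supersampled"""
    S=6;ys,xs=np.nonzero(mask);x0,y0=xs.min()-12,ys.min()-12;w,h=xs.max()-x0+13,ys.max()-y0+13
    m=cv2.resize(mask[max(y0,0):y0+h,max(x0,0):x0+w].astype(np.float32),None,fx=S,fy=S,interpolation=cv2.INTER_LINEAR)
    def cost(p):
        c,s=np.cos(p[2]),np.sin(p[2]);P=M[name]@np.array([[c,s,0],[-s,c,0],[0,0,1]])+[p[0],p[1],z0]
        uv=((proj(n,P)-[x0,y0]+.5)*S-.5);hl=cv2.convexHull((uv*16).round().astype(np.int32))
        g=np.zeros(m.shape,np.float32);cv2.fillConvexPoly(g,hl,1,shift=4)
        return 1-np.minimum(g,m).sum()/np.maximum(g,m).sum()
    p0=toplane(n,[[xs.mean(),ys.mean()]],z0+M[name][:,2].max()/2)[0];best=None
    rnd=M[name].shape[0]>8
    for a in ([0] if rnd else np.radians(range(0,180,20))):
        sim=np.array([[p0[0],p0[1],a]]*4);sim[1,0]+=.006;sim[2,1]+=.006;sim[3,2]+=.2
        r=minimize(cost,[p0[0],p0[1],a],method="Nelder-Mead",options=dict(initial_simplex=sim,xatol=1e-5,fatol=1e-4))
        if best is None or r.fun<best.fun: best=r
    return np.r_[best.x[:2],np.degrees(best.x[2])],1-best.fun
E
python3 - <<'E'
from h import *
ov={n:cv2.resize(cams.get_image(n)[0],None,fx=1,fy=1)[:,:,::-1].copy() for n in("top","side")}
np.set_printoptions(precision=4,suppress=True)
sv={}
for k in M:
    for n in("top","side"):
        for r in [q for q in cams.outline_of(n,k) if q["p"]>.3][:2]:
            m=r["mask"]
            if m.sum()<20: continue
            p,i=fit(n,m,k);sv[f"{k}|{n}|{r['p']:.2f}"]=m
            print(k,n,round(r["p"],2),(np.array(r["box"][:2])*[512,384]).round(),p,round(i,3))
            c,_=cv2.findContours(m.astype(np.uint8),0,2);
np.savez("masks0.npz",**sv)
t=cv2.resize(ov["top"][85:275,90:390],None,fx=2.6,fy=2.6,interpolation=cv2.INTER_CUBIC);cv2.imwrite("pics/crop1.png",cv2.convertScaleAbs(t,alpha=1.5))
E
```

```text
filter_cube top 0.6 [364. 188.] [  0.5601  -0.2324 209.9742] 0.842
filter_cube side 0.8 [264. 256.] [  0.5628  -0.2336 106.0492] 0.844
filter_cube side 0.49 [306. 203.] [ 0.6853 -0.0099 78.0975] 0.736
objective_can top 0.91 [266. 125.] [ 0.6805 -0.0305  5.1918] 0.876
objective_can side 0.56 [308. 204.] [ 0.6817 -0.0315 10.187 ] 0.875
dropper top 0.74 [332. 250.] [ 0.4354 -0.1705  3.4227] 0.905
dropper top 0.64 [193. 124.] [ 0.6938  0.1185 -8.9276] 0.422
dropper side 0.64 [205. 238.] [  0.4381  -0.1668 -12.0184] 0.734
clamp_fork top 0.8 [161. 188.] [  0.554   0.176 212.996] 0.803
clamp_fork side 0.58 [254. 184.] [ 0.5579  0.1736 32.8657] 0.88
white_pot top 0.98 [191. 122.] [ 0.6853  0.1168 11.0798] 0.804
white_pot side 0.74 [303. 177.] [ 0.6875  0.116  10.0281] 0.792
stain_tub top 0.76 [224. 188.] [ 0.5514  0.0439 -0.0097] 0.869
stain_tub side 0.73 [255. 197.] [ 0.5556  0.0468 -9.579 ] 0.554
pad_square top 0.76 [191. 242.] [ 0.4497  0.1159 80.0692] 0.941
pad_square side 0.66 [217. 191.] [  0.4531   0.1156 172.5503] 0.909
pad_square side 0.53 [206. 235.] [ 0.4343 -0.1326 48.8063] 0.436
pad_large_circle top 0.57 [261. 247.] [  0.4405  -0.0267 111.1849] 0.957
pad_large_circle side 0.92 [213. 217.] [  0.4428  -0.0247 106.6851] 0.844
pad_small_circle top 0.94 [299. 186.] [ 0.5576 -0.1065 26.1003] 0.947
pad_small_circle top 0.56 [263. 125.] [ 0.6904 -0.0198 58.9819] 0.456
pad_small_circle side 0.88 [259. 232.] [  0.5596  -0.1081 116.4365] 0.887
pad_oblong top 0.94 [326. 137.] [ 0.6698 -0.1599 -9.9691] 0.93
pad_oblong side 0.82 [312. 240.] [ 0.6723 -0.1605 -9.6292] 0.934
```

View pics/crop1.png

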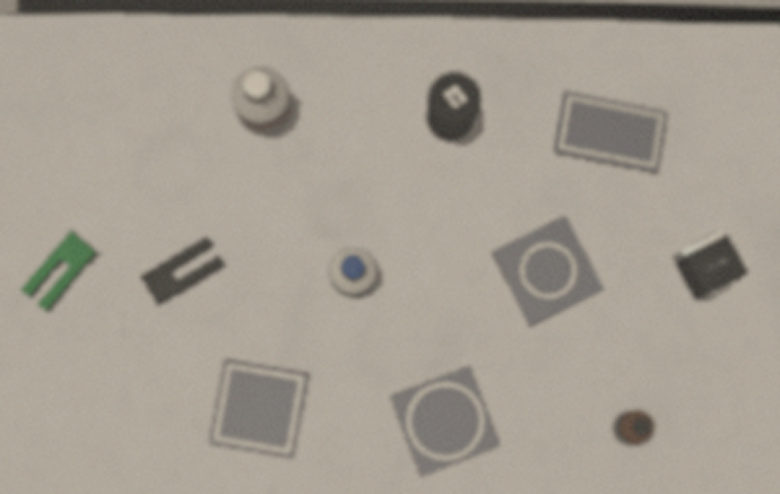

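Crop: the green fork is at crop (60,270) and the solid black fork at crop (185,270), which is top pixel (161,189). The black one is the target. The cube's lens ring faces down-right in the top view. Network masks are coarse, so I'll refine the segmentation by intensity.

```bash
cat >> h.py <<'E'
def refine(n,im,mask,name,z0=0):
    g=cv2.GaussianBlur(im,(0,0),.6).astype(float).mean(2)
    big=cv2.dilate(mask.astype(np.uint8),np.ones((9,9)));ring=cv2.dilate(big,np.ones((7,7)))-big
    bg=np.median(g[ring>0]);core=cv2.erode(mask.astype(np.uint8),np.ones((3,3)));fg=np.percentile(g[core>0],30)
    t=bg-(.6 if not name.startswith("pad") else .5)*(bg-fg)
    m=((g<t)&(big>0)).astype(np.uint8)
    k,l,st,_=cv2.connectedComponentsWithStats(m);m=(l==1+st[1:,4].argmax())
    pts=np.argwhere(m)[:,::-1].astype(np.int32);o=np.zeros(m.shape,np.uint8);cv2.fillConvexPoly(o,cv2.convexHull(pts),1)
    return o.astype(bool)
E
cat > meas.py <<'E'
from h import *
import sys
np.set_printoptions(precision=4,suppress=True)
def measure(names,ims,masks,z0=0):
    out={}
    for k in names:
        for n in("top","side"):
            if (k,n) not in masks: continue
            m=refine(n,ims[n],masks[k,n],k,z0);p,i=fit(n,m,k,z0);out[k,n]=p;print(k,n,p,round(i,3),m.sum())
            c,_=cv2.findContours(m.astype(np.uint8),0,2);cv2.drawContours(ims["o"+n],c,-1,(0,255,0),1)
    return out
E
python3 - <<'E'
from meas import *
ims={n:cams.get_image(n)[0] for n in("top","side")};ims.update({"o"+n:v.copy() for n,v in list(ims.items())})
z=np.load("masks0.npz");ms={}
for k in z.files:
    a,b,_=k.split("|");ms.setdefault((a,b),z[k])
ims["oside"]=ims["side"].copy()
measure(M,ims,ms)
a=cv2.resize(ims["otop"][85:275,90:390],None,fx=1.9,fy=1.9,interpolation=0);b=cv2.resize(ims["oside"][150:275,170:350],None,fx=1.9,fy=1.9,interpolation=0)
cv2.imwrite("pics/ov.png",np.vstack([a[:,:,::-1],cv2.copyMakeBorder(b,0,0,0,a.shape[1]-b.shape[1],0)[:,:,::-1]]))
E
```

```text
filter_cube top [  0.5581  -0.2327 115.6997] 0.838 414
filter_cube side [  0.5602  -0.2342 102.5891] 0.888 509
objective_can top [ 0.678  -0.032   2.1916] 0.889 460
objective_can side [ 0.6803 -0.0322 10.0432] 0.921 446
dropper top [ 0.4356 -0.1695  2.7245] 0.841 159
dropper side [ 0.4372 -0.1697 -9.7638] 0.881 276Traceback (most recent call last):
  File "<stdin>", line 7, in <module>
  File "meas.py", line 9, in measure
    m=refine(n,ims[n],masks[k,n],k,z0);p,i=fit(n,m,k,z0);out[k,n]=p;print(k,n,p,round(i,3),m.sum())
                                           ~~~^^^^^^^^^^
  File "h.py", line 36, in fit
    r=minimize(cost,[p0[0],p0[1],a],method="Nelder-Mead",options=dict(initial_simplex=sim,xatol=1e-5,fatol=1e-4))
    res = _minimize_neldermead(fun, x0, args, callback, bounds=bounds,
                               **options)
    fxr = func(xr)
    fx = function(np.copy(x), *(wrapper_args + args))
  File "h.py", line 29, in cost
    uv=((proj(n,P)-[x0,y0]+.5)*S-.5);hl=cv2.convexHull((uv*16).round().astype(np.int32))
         ~~~~^^^^^
  File "h.py", line 7, in proj
    c,f=K(n);P=np.atleast_2d(P);q=P@c["view"][:3,:3].T+c["view"][:3,3]
        ~^^^
  File "h.py", line 5, in K
    c=cams.calibration(n);return c,192/np.tan(np.radians(c["vertical_fov"]/2))
ValueError: time passes only in moves, steps and waits
```

```bash
python3 - <<'E'
s=open("h.py").read()
s=s.replace('''def K(n):
    c=cams.calibration(n);''','''import functools
@functools.cache
def K(n):
    c=cams.calibration(n);''');open("h.py","w").write(s)
E
cat > ov.py <<'E'
from meas import *
ims={n:cams.get_image(n)[0] for n in("top","side")};ims.update({"o"+n:v.copy() for n,v in list(ims.items())})
z=np.load("masks0.npz");ms={}
for k in z.files:
    a,b,_=k.split("|");ms.setdefault((a,b),z[k])
np.savez("imgs0.npz",top=ims["top"],side=ims["side"])
measure(M,ims,ms)
a=cv2.resize(ims["otop"][85:275,90:390],None,fx=1.9,fy=1.9,interpolation=0);b=cv2.resize(ims["oside"][150:275,170:350],None,fx=1.9,fy=1.9,interpolation=0)
cv2.imwrite("pics/ov.png",np.vstack([a[:,:,::-1],cv2.copyMakeBorder(b,0,0,0,a.shape[1]-b.shape[1],0)[:,:,::-1]]))
E
python3 ov.py
```

```text
filter_cube top [  0.5582  -0.2331 115.3261] 0.824 407
filter_cube side [  0.5602  -0.2342 102.5891] 0.888 509
objective_can top [ 0.6783 -0.0322 18.7002] 0.891 459
objective_can side [ 0.6803 -0.0322 10.0432] 0.921 446
dropper top [ 0.4355 -0.1696  5.3365] 0.836 158
dropper side [ 0.4372 -0.1697 -9.7638] 0.881 276
clamp_fork top [ 0.5538  0.1757 31.4777] 0.917 406
clamp_fork side [ 0.5555  0.1686 24.6343] 0.755 165
white_pot top [ 0.6798  0.1108 -6.6476] 0.836 473
white_pot side [  0.6842   0.0933 -65.7247] 0.648 353
stain_tub top [ 0.5458  0.0435 19.7575] 0.303 98
stain_tub side [  0.5535   0.0366 -41.1306] 0.506 155
pad_square top [  0.4495   0.115  154.4224] 0.635 711
pad_square side [ 0.4522  0.1124 80.7218] 0.881 249
pad_large_circle top [ 0.4485 -0.0291 32.8027] 0.49 542
pad_large_circle side [ 0.4413 -0.0303 20.5223] 0.831 434
pad_small_circle top [  0.5571  -0.1074 117.2134] 0.948 1107
pad_small_circle side [ 0.5591 -0.1083 27.4673] 0.927 448
pad_oblong top [  0.6742  -0.1639 167.7233] 0.629 644
pad_oblong side [ 0.6707 -0.1618 -9.8642] 0.926 489
```

View pics/ov.png

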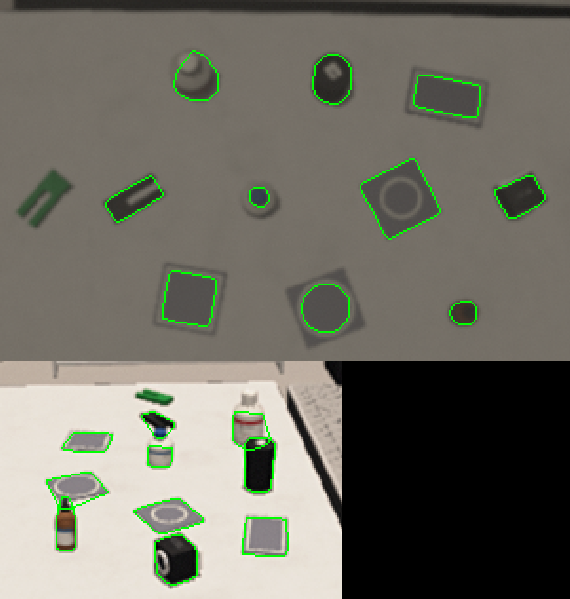

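The overlay shows that three top-view pad masks caught the inner field (190,241), (261,246) and (325,135), and that the cube mask left out its bright edge strip. I'll refit with the inner sizes and the full cube.

```bash
cat > f2.py <<'E'
from meas import *
z=np.load("masks0.npz");im=np.load("imgs0.npz");ms={}
for k in z.files:
    a,b,_=k.split("|");ms.setdefault((a,b),z[k])
M["sq"]=box(.053,.053,.003)[1::2];M["ob"]=box(.038,.072,.003)[1::2];M["lc"]=cyl((.0265,.003))
for k,j in (("pad_square","sq"),("pad_oblong","ob"),("pad_large_circle","lc")):
    m=refine("top",im["top"],ms[k,"top"],k);p,i=fit("top",m,j);print(k,p,round(i,3),"net",fit("top",ms[k,"top"],k))
for n in("top","side"):
    g=im[n].astype(float);m0=ms["filter_cube",n].astype(np.uint8);big=cv2.dilate(m0,np.ones((7,7)));ring=cv2.dilate(big,np.ones((7,7)))-big
    gm=g.mean(2);bg=np.median(gm[ring>0])
    if n=="top": m=((gm<bg*.75)|(gm>bg+10))&(big>0)
    else: m=(gm<bg*.35)&(big>0)
    h=cv2.convexHull(np.argwhere(m)[:,::-1].astype(np.int32));o=np.zeros(m.shape,np.uint8);cv2.fillConvexPoly(o,h,1)
    print(n,bg,fit(n,o>0,"filter_cube"),o.sum())
    if n=="top":
        y,x=187,363;print(gm[y-14:y+15,x-17:x+18].astype(int))
E
python3 f2.py
```

```text
pad_square [ 0.4496  0.1153 80.5212] 0.942 net (array([ 0.4497,  0.1159, 80.0692]), np.float64(0.94050133228302))
pad_oblong [  0.6703  -0.1601 -10.0626] 0.931 net (array([ 0.6698, -0.1599, -9.9691]), np.float64(0.9302322268486023))
pad_large_circle [ 0.4407 -0.0271  5.3707] 0.942 net (array([  0.4405,  -0.0267, 111.1849]), np.float64(0.9574328660964966))
top 110.33333333333333 (array([ 0.5589, -0.2323, 27.2609]), np.float64(0.8892018795013428)) 463
[[110 111 110 ... 110 109 109]
 [109 110 110 ... 110 109 109]
 [110 109 110 ... 110 108 109]
 ...
 [110 108 110 ... 111 111 110]
 [110 109 110 ... 111 110 110]
 [111 108 109 ... 110 110 111]]
side 225.66666666666666 (array([  0.5601,  -0.233 , 101.1504]), np.float64(0.8613402843475342)) 488
```

```bash
cat > go.py <<'E'
import sys,numpy as np
from rig import observe
from scipy.spatial.transform import Rotation as R
# go.py x y z yang : turn (rotvec, tool) to be made first, then shift in the turned tool's axes (cm)
def go(x,y,z,a):
    s=observe();Rc=s["tool_rot"];a=np.radians(a);yv=np.array([np.cos(a),np.sin(a),0]);zv=np.array([0,0,-1.])
    T=np.c_[np.cross(yv,zv),yv,zv];w=R.from_matrix(Rc.T@T).as_rotvec();d=T.T@(np.array([x,y,z])-s["position"])*100
    print("t",round(s["time_s"],2),"pos",s["position"].round(4),"yang",np.degrees(np.arctan2(Rc[1,1],Rc[0,1])).round(1),"q",s["q"].round(0),"grip",round(s["grip_width"],4))
    print("turn",w.round(4),"n",(abs(w).max()/.12).round(1),"dp",d.round(2),"len",np.linalg.norm(d).round(1))
go(*map(float,sys.argv[1:]))
E
python3 go.py .56 -.233 .15 -61
```

```text
t 1.4 pos [0.1787 0.5201 0.2313] yang 71.0 q [ 59.  22.  74.  -0.  84. -12.] grip 0.0857
turn [0.0000e+00 1.0000e-04 2.3046e+00] n 19.2 dp [-3.16 84.36  8.13] len 84.8
```

Emit:
move_arm:
  jaw: [8.5,8.5,8.5,8.5,8.5,8.5,8.5,8.5,8.5,8.5]
  dp:
    - [0,0,0]
    - [0,0,0]
    - [0,0,0]
    - [0,0,0]
    - [0,0,0]
    - [0,0,0]
    - [0,0,0]
    - [0,0,0]
    - [0,0,0]
    - [0,0,0]
  turn:
    - [0,0,0.115]
    - [0,0,0.115]
    - [0,0,0.115]
    - [0,0,0.115]
    - [0,0,0.115]
    - [0,0,0.115]
    - [0,0,0.115]
    - [0,0,0.115]
    - [0,0,0.115]
    - [0,0,0.115]

```text
time_s: 2.23
position: [0.1786, 0.5202, 0.2313]
tool_rot: [[-0.084, 0.996, -0.0], [0.996, 0.084, -0.0], [-0.0, -0.0, -1.0]]
ft_force: [0.9, -1.5, -0.6]
grip_width: 0.0847
gripper_force: 0.0
```

Emit:
move_arm:
  jaw: [8.5,8.5,8.5,8.5,8.5,8.5,8.5,8.5,8.5,8.5]
  dp:
    - [0,0,0]
    - [0,0,0]
    - [0,0,0]
    - [0,0,0]
    - [0,0,0]
    - [0,0,0]
    - [0,0,0]
    - [0,0,0]
    - [0,0,0]
    - [0,0,0]
  turn:
    - [0,0,0.115]
    - [0,0,0.115]
    - [0,0,0.115]
    - [0,0,0.115]
    - [0,0,0.115]
    - [0,0,0.115]
    - [0,0,0.115]
    - [0,0,0.115]
    - [0,0,0.115]
    - [0,0,0.115]

```text
time_s: 3.07
position: [0.1787, 0.5202, 0.2313]
tool_rot: [[0.875, 0.484, -0.0], [0.484, -0.875, -0.0], [-0.0, 0.0, -1.0]]
ft_force: [-0.2, -0.4, 0.2]
grip_width: 0.0849
gripper_force: 0.0
```

Emit:
move_arm:
  jaw: [8.5,8.5,8.5,8.5,8.5,8.5,8.5,8.5,8.5,8.5,8.5]
  dp:
    - [-0.15,4,0.4]
    - [-0.15,4,0.4]
    - [-0.15,4,0.4]
    - [-0.15,4,0.4]
    - [-0.15,4,0.4]
    - [-0.15,4,0.4]
    - [-0.15,4,0.4]
    - [-0.15,4,0.4]
    - [-0.15,4,0.4]
    - [-0.15,4,0.4]
    - [-0.15,4,0.4]
  turn:
    - [0,0,0]
    - [0,0,0]
    - [0,0,0]
    - [0,0,0]
    - [0,0,0]
    - [0,0,0]
    - [0,0,0]
    - [0,0,0]
    - [0,0,0]
    - [0,0,0]
    - [0,0,0]

```text
time_s: 3.98
position: [0.3799, 0.1263, 0.1874]
tool_rot: [[0.872, 0.489, 0.001], [0.489, -0.872, 0.0], [0.001, 0.0, -1.0]]
ft_force: [1.3, 0.9, 0.5]
grip_width: 0.0851
gripper_force: 0.0
```

Emit:
move_arm:
  jaw: [8.5,8.5,8.5,8.5,8.5,8.5,8.5,8.5,8.5,8.5,8.5]
  dp:
    - [-0.15,4,0.4]
    - [-0.15,4,0.4]
    - [-0.15,4,0.4]
    - [-0.15,4,0.4]
    - [-0.15,4,0.4]
    - [-0.15,4,0.4]
    - [-0.15,4,0.4]
    - [-0.15,4,0.4]
    - [-0.15,4,0.4]
    - [-0.15,4,0.4]
    - [0,0,0]
  turn:
    - [0,0,0]
    - [0,0,0]
    - [0,0,0]
    - [0,0,0]
    - [0,0,0]
    - [0,0,0]
    - [0,0,0]
    - [0,0,0]
    - [0,0,0]
    - [0,0,0]
    - [0,0,0]

```text
time_s: 4.9
position: [0.5635, -0.234, 0.1456]
tool_rot: [[0.874, 0.485, 0.0], [0.485, -0.874, -0.001], [-0.0, 0.002, -1.0]]
ft_force: [-1.2, 0.9, -1.3]
grip_width: 0.0846
gripper_force: 0.0
```

```bash
python3 go.py .56 -.233 .006 -61
```

```text
t 4.9 pos [ 0.5635 -0.234   0.1456] yang -61.0 q [-34.  32.  72.  -0.  76.  27.] grip 0.0846
turn [0.0015 0.0003 0.0003] n 0.0 dp [-0.26 -0.26 13.96] len 14.0
```

Emit:
move_arm:
  jaw: [8,7,7,7,7,7,7,0,0,0,0,0]
  dp:
    - [-0.26,-0.26,2.5]
    - [0,0,3.5]
    - [0,0,3.5]
    - [0,0,2.5]
    - [0,0,1.5]
    - [0,0,0.45]
    - [0,0,0]
    - [0,0,0]
    - [0,0,0]
    - [0,0,0]
    - [0,0,0]
    - [0,0,0]
  turn:
    - [0,0,0]
    - [0,0,0]
    - [0,0,0]
    - [0,0,0]
    - [0,0,0]
    - [0,0,0]
    - [0,0,0]
    - [0,0,0]
    - [0,0,0]
    - [0,0,0]
    - [0,0,0]
    - [0,0,0]
  force: 40

```text
time_s: 5.9
position: [0.5592, -0.2276, 0.0096]
tool_rot: [[0.872, 0.489, 0.003], [0.489, -0.872, -0.002], [0.002, 0.003, -1.0]]
ft_force: [0.4, -0.5, 6.9]
grip_width: 0.0376
gripper_force: 41.0
```

```bash
python3 go.py .4506 .115 .15 -9.7
python3 - <<'E'
from h import *
im=cams.get_image("side")[0];cv2.imwrite("pics/s2.png",cv2.resize(im[180:290,180:350],None,fx=3,fy=3)[:,:,::-1])
E
```

```text
t 5.9 pos [ 0.5592 -0.2276  0.0096] yang -60.7 q [-33.  40.  82.  -0.  58.  27.] grip 0.0376
turn [ 3.800e-03 -1.000e-04 -8.907e-01] n 7.4 dp [ 31.94 -16.48 -14.04] len 38.6
```

View pics/s2.png

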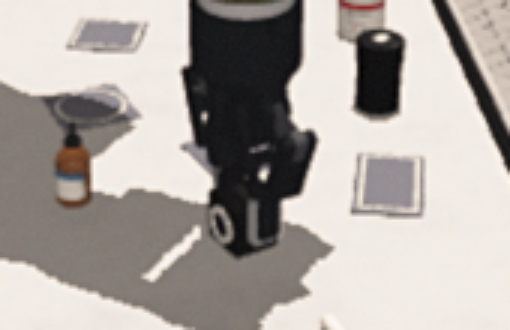

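Cube gripped (37.6 mm opening at crop (240,220)). The reported position lags the command, so I'll add settling rows before I measure.

Emit:
move_arm:
  jaw: [0,0,0,0,0,0,0,0,0,0,0,0]
  dp:
    - [0,0,-2]
    - [0,0,-4]
    - [0,0,-4]
    - [0,0,-4]
    - [0,0,0]
    - [0,0,0]
    - [0,0,0]
    - [0,0,0]
    - [0,0,0]
    - [0,0,0]
    - [0,0,0]
    - [0,0,0]
  turn:
    - [0,0,0]
    - [0,0,0]
    - [0,0,0]
    - [0,0,0]
    - [0,0,-0.11]
    - [0,0,-0.11]
    - [0,0,-0.11]
    - [0,0,-0.11]
    - [0,0,-0.11]
    - [0,0,-0.11]
    - [0,0,-0.11]
    - [0,0,-0.12]

```text
time_s: 6.95
position: [0.5581, -0.2269, 0.1482]
tool_rot: [[0.164, 0.986, 0.0], [0.986, -0.164, -0.0], [-0.0, 0.0, -1.0]]
ft_force: [-0.6, 0.1, -1.2]
grip_width: 0.0376
gripper_force: 40.5
```

Emit:
move_arm:
  jaw: [0,0,0]
  dp:
    - [0,0,0]
    - [0,0,0]
    - [0,0,0]
  turn:
    - [0,0,0]
    - [0,0,0]
    - [0,0,0]

```text
time_s: 7.2
position: [0.5582, -0.2269, 0.148]
tool_rot: [[0.173, 0.985, 0.0], [0.985, -0.173, -0.0], [-0.0, 0.0, -1.0]]
ft_force: [0.0, -0.7, -1.0]
grip_width: 0.0373
gripper_force: 40.5
```

```bash
python3 go.py .4506 .115 .15 -9.7
```

```text
t 7.2 pos [ 0.5582 -0.2269  0.148 ] yang -9.9 q [-33.  31.  73.   0.  76. -23.] grip 0.0373
turn [ 0.0001  0.     -0.0041] n 0.0 dp [ 31.89 -16.37  -0.2 ] len 35.8
```

Emit:
move_arm:
  jaw: [0,0,0,0,0,0,0,0,0,0,0,0]
  dp:
    - [3.56,-1.82,0]
    - [3.56,-1.82,0]
    - [3.56,-1.82,0]
    - [3.56,-1.82,0]
    - [3.56,-1.82,0]
    - [3.56,-1.82,0]
    - [3.56,-1.82,0]
    - [3.56,-1.82,0]
    - [3.56,-1.82,0]
    - [0,0,0]
    - [0,0,0]
    - [0,0,0]
  turn:
    - [0,0,0]
    - [0,0,0]
    - [0,0,0]
    - [0,0,0]
    - [0,0,0]
    - [0,0,0]
    - [0,0,0]
    - [0,0,0]
    - [0,0,0]
    - [0,0,0]
    - [0,0,0]
    - [0,0,0]

```text
time_s: 8.2
position: [0.4513, 0.1163, 0.148]
tool_rot: [[0.17, 0.985, 0.001], [0.985, -0.17, -0.0], [-0.0, 0.001, -1.0]]
ft_force: [0.0, -0.8, -1.1]
grip_width: 0.0375
gripper_force: 40.6
```

```bash
python3 go.py .4506 .115 .012 -9.7
```

```text
t 8.2 pos [0.4513 0.1163 0.148 ] yang -9.8 q [-0. 18. 95. -0. 67. 10.] grip 0.0375
turn [ 0.0007  0.0001 -0.0017] n 0.0 dp [-0.14 -0.05 13.6 ] len 13.6
```

Emit:
move_arm:
  jaw: [0,0,0,0,0,0,0,0,0]
  dp:
    - [0,0,2.5]
    - [0,0,3.5]
    - [0,0,3]
    - [0,0,2]
    - [0,0,1]
    - [0,0,0.6]
    - [0,0,0.4]
    - [0,0,0]
    - [0,0,0]
  turn:
    - [0,0,0]
    - [0,0,0]
    - [0,0,0]
    - [0,0,0]
    - [0,0,0]
    - [0,0,0]
    - [0,0,0]
    - [0,0,0]
    - [0,0,0]

```text
time_s: 8.95
position: [0.4516, 0.1161, 0.0183]
tool_rot: [[0.17, 0.985, 0.001], [0.985, -0.17, -0.0], [0.0, 0.001, -1.0]]
ft_force: [-0.1, 1.1, -1.3]
grip_width: 0.0369
gripper_force: 40.7
```

```bash
python3 go.py .4506 .115 .012 -9.7
python3 - <<'E'
from h import *
im=cams.get_image("side")[0];cv2.imwrite("pics/s3.png",cv2.resize(im[150:230,180:290],None,fx=5,fy=5)[:,:,::-1])
E
```

```text
t 8.95 pos [0.4516 0.1161 0.0183] yang -9.8 q [ -0.  30. 104.  -0.  46.  10.] grip 0.0369
turn [ 0.0011 -0.0001 -0.0017] n 0.0 dp [-0.12 -0.08  0.63] len 0.6
```

View pics/s3.png

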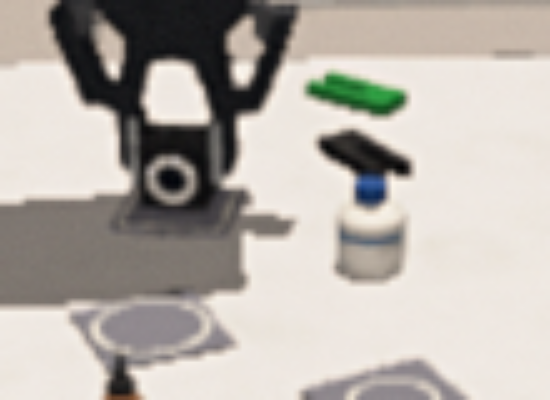

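The cube hangs just above the square pad (crop (180,175)), still slightly high. I'll lower and release.

Emit:
move_arm:
  jaw: [0,0,0,0,5.5,5.5,5.5,5.5,5.5,5.5,5.5,5.5]
  dp:
    - [0,0,0.4]
    - [0,0,0.25]
    - [0,0,0]
    - [0,0,0]
    - [0,0,0]
    - [0,0,0]
    - [0,0,0]
    - [0,0,-1]
    - [0,0,-3]
    - [0,0,-4]
    - [0,0,-4]
    - [0,0,-2]
  turn:
    - [0,0,0]
    - [0,0,0]
    - [0,0,0]
    - [0,0,0]
    - [0,0,0]
    - [0,0,0]
    - [0,0,0]
    - [0,0,0]
    - [0,0,0]
    - [0,0,0]
    - [0,0,0]
    - [0,0,0]

```text
time_s: 10.0
position: [0.452, 0.1166, 0.1553]
tool_rot: [[0.169, 0.986, 0.005], [0.986, -0.169, 0.0], [0.001, 0.005, -1.0]]
ft_force: [0.6, -1.0, 0.2]
grip_width: 0.0553
gripper_force: 0.0
```

```bash
python3 go.py .6795 -.0325 .15 -90
```

```text
t 10.0 pos [0.452  0.1166 0.1553] yang -9.7 q [-0. 18. 94.  0. 67. 10.] grip 0.0553
turn [ 0.0037 -0.0044  1.401 ] n 11.7 dp [22.75 14.91  0.53] len 27.2
```

Emit:
move_arm:
  jaw: [8,8,8,8,8,8,8,8,8,8,8,8]
  dp:
    - [0,0,0]
    - [0,0,0]
    - [0,0,0]
    - [0,0,0]
    - [0,0,0]
    - [0,0,0]
    - [0,0,0]
    - [0,0,0]
    - [0,0,0]
    - [0,0,0]
    - [0,0,0]
    - [0,0,0]
  turn:
    - [0,0,0.117]
    - [0,0,0.117]
    - [0,0,0.117]
    - [0,0,0.117]
    - [0,0,0.117]
    - [0,0,0.117]
    - [0,0,0.117]
    - [0,0,0.117]
    - [0,0,0.117]
    - [0,0,0.117]
    - [0,0,0.117]
    - [0,0,0.117]

```text
time_s: 11.0
position: [0.4509, 0.1165, 0.1511]
tool_rot: [[1.0, -0.009, -0.0], [-0.009, -1.0, -0.0], [-0.0, 0.0, -1.0]]
ft_force: [-0.5, 0.3, -0.5]
grip_width: 0.0801
gripper_force: 0.0
```

Emit:
move_arm:
  jaw: [8,8,8,8,8,8,8,8,8,8,8]
  dp:
    - [3.25,2.13,0]
    - [3.25,2.13,0]
    - [3.25,2.13,0]
    - [3.25,2.13,0]
    - [3.25,2.13,0]
    - [3.25,2.13,0]
    - [3.25,2.13,0]
    - [0,0,0]
    - [0,0,0]
    - [0,0,0]
    - [0,0,0]
  turn:
    - [0,0,0]
    - [0,0,0]
    - [0,0,0]
    - [0,0,0]
    - [0,0,0]
    - [0,0,0]
    - [0,0,0]
    - [0,0,0]
    - [0,0,0]
    - [0,0,0]
    - [0,0,0]

```text
time_s: 11.92
position: [0.6772, -0.0324, 0.1515]
tool_rot: [[1.0, -0.002, -0.001], [-0.002, -1.0, 0.0], [-0.001, -0.0, -1.0]]
ft_force: [-0.6, 0.2, 0.4]
grip_width: 0.0796
gripper_force: 0.0
```

```bash
python3 go.py .6795 -.0325 .014 -90
cat > chk.py <<'E'
from meas import *
a=[("filter_cube","pad_square",.003)]
import sys
nm=sys.argv[1];z0=float(sys.argv[2]) if len(sys.argv)>2 else .003
ims={n:cams.get_image(n)[0] for n in("top","side")};ims.update({"o"+n:v.copy() for n,v in list(ims.items())})
ref={"filter_cube":"pad_square","objective_can":"pad_large_circle","dropper":"pad_small_circle","clamp_fork":"pad_oblong"}[nm]
for n in("top","side"):
    for r in [q for q in cams.outline_of(n,nm) if q["p"]>.25][:2]:
        if r["mask"].sum()>20: print(n,round(r["p"],2),(np.array(r["box"][:2])*[512,384]).round(),fit(n,r["mask"],nm,z0));m=refine(n,ims[n],r["mask"],nm);print("  ref",fit(n,m,nm,z0))
if len(sys.argv)>3:
    u,v=map(int,sys.argv[3:5]);c=ims["top"][v-35:v+35,u-45:u+45];cv2.imwrite(sys.argv[5],cv2.convertScaleAbs(cv2.resize(c,None,fx=7,fy=7,interpolation=2),alpha=1.8)[:,:,::-1])
E
python3 chk.py filter_cube .003 190 241 pics/c1.png
```

```text
t 11.92 pos [ 0.6772 -0.0324  0.1515] yang -90.1 q [-13.  38.  59.   0.  83.  77.] grip 0.0796
turn [-0.0003  0.0006 -0.0024] n 0.0 dp [2.300e-01 1.000e-02 1.375e+01] len 13.7
top 0.73 [183. 241.] (array([ 0.4494,  0.1134, 79.8947]), np.float64(0.27399754524230957))
  ref (array([  0.4483,   0.1223, 135.5199]), np.float64(0.42222315073013306))
side 0.51 [217. 186.] (array([  0.4531,   0.1141, 176.3693]), np.float64(0.8606420755386353))
  ref (array([  0.4513,   0.1097, 177.2268]), np.float64(0.8894953727722168))
```

View pics/c1.png

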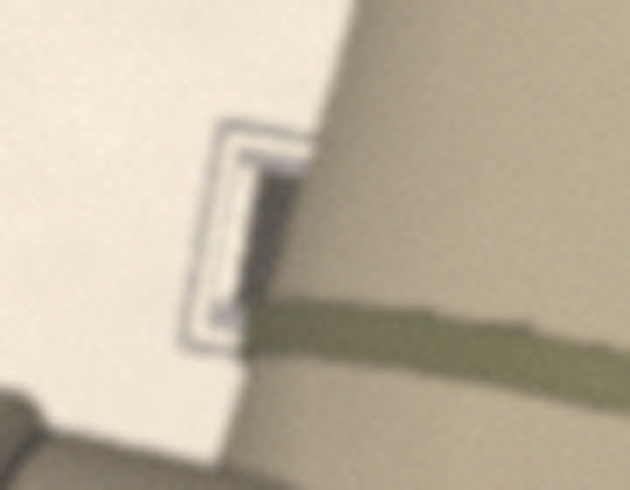

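The cube sits inside the square outline, with its left edge visible at crop (250,240); the arm hides the rest, so I'll check it later. Next, the can.

Emit:
move_arm:
  jaw: [8,8,8,8,8,8,8,0,0,0,0,0]
  dp:
    - [0.23,0,2.5]
    - [0,0,3.5]
    - [0,0,3.5]
    - [0,0,2.5]
    - [0,0,1.5]
    - [0,0,0.25]
    - [0,0,0]
    - [0,0,0]
    - [0,0,0]
    - [0,0,0]
    - [0,0,0]
    - [0,0,0]
  turn:
    - [0,0,0]
    - [0,0,0]
    - [0,0,0]
    - [0,0,0]
    - [0,0,0]
    - [0,0,0]
    - [0,0,0]
    - [0,0,0]
    - [0,0,0]
    - [0,0,0]
    - [0,0,0]
    - [0,0,0]
  force: 40

```text
time_s: 13.12
position: [0.681, -0.0334, 0.0154]
tool_rot: [[1.0, -0.003, 0.002], [-0.003, -1.0, -0.0], [0.002, 0.0, -1.0]]
ft_force: [-0.4, -0.1, 7.4]
grip_width: 0.0397
gripper_force: 40.3
```

```bash
python3 go.py .4416 -.0275 .15 -90
```

```text
t 13.12 pos [ 0.681  -0.0334  0.0154] yang -90.2 q [-13.  46.  67.   0.  67.  77.] grip 0.0397
turn [ 0.0004 -0.0025 -0.0032] n 0.0 dp [-23.94  -0.59 -13.46] len 27.5
```

Emit:
move_arm:
  jaw: [0,0,0,0,0,0,0,0,0,0,0,0]
  dp:
    - [0,0,-2]
    - [0,0,-4]
    - [0,0,-4]
    - [0,0,-3]
    - [-4,-0.1,0]
    - [-4,-0.1,0]
    - [-4,-0.1,0]
    - [-4,-0.1,0]
    - [-4,-0.1,0]
    - [-3.8,-0.1,0]
    - [0,0,0]
    - [0,0,0]
  turn:
    - [0,0,0]
    - [0,0,0]
    - [0,0,0]
    - [0,0,0]
    - [0,0,0]
    - [0,0,0]
    - [0,0,0]
    - [0,0,0]
    - [0,0,0]
    - [0,0,0]
    - [0,0,0]
    - [0,0,0]

```text
time_s: 14.12
position: [0.441, -0.0264, 0.1444]
tool_rot: [[1.0, -0.004, 0.0], [-0.004, -1.0, -0.0], [0.0, 0.0, -1.0]]
ft_force: [1.3, -0.6, -1.2]
grip_width: 0.0395
gripper_force: 40.6
```

Emit:
move_arm:
  jaw: [0,0]
  dp:
    - [0,0,0]
    - [0,0,0]
  turn:
    - [0,0,0]
    - [0,0,0]

```text
time_s: 14.28
position: [0.4436, -0.0269, 0.1441]
tool_rot: [[1.0, -0.003, 0.002], [-0.003, -1.0, -0.0], [0.002, 0.0, -1.0]]
ft_force: [-0.3, -0.3, -1.3]
grip_width: 0.0396
gripper_force: 40.6
```

```bash
python3 go.py .4426 -.0275 .020 -90;python3 chk.py filter_cube .003 190 241 pics/c2.png
```

```text
t 14.28 pos [ 0.4436 -0.0269  0.1441] yang -90.2 q [-19.  17.  98.   0.  65.  71.] grip 0.0396
turn [ 0.0005 -0.0015 -0.0032] n 0.0 dp [-0.1   0.06 12.41] len 12.4
top 0.62 [190. 242.] (array([ 0.4497,  0.1144, 78.841 ]), np.float64(0.8970761299133301))
  ref (array([ 0.4494,  0.1108, -9.0332]), np.float64(0.9181731343269348))
top 0.33 [190. 243.] (array([  0.4349,   0.104 , 168.3726]), np.float64(0.30183160305023193))
  ref (array([0.449 , 0.1123, 9.1788]), np.float64(0.6529001593589783))
side 0.72 [215. 187.] (array([ 0.4529,  0.114 , -1.6802]), np.float64(0.8661887645721436))
  ref (array([  0.4513,   0.1097, 177.2268]), np.float64(0.8894953727722168))
```

View pics/c2.png

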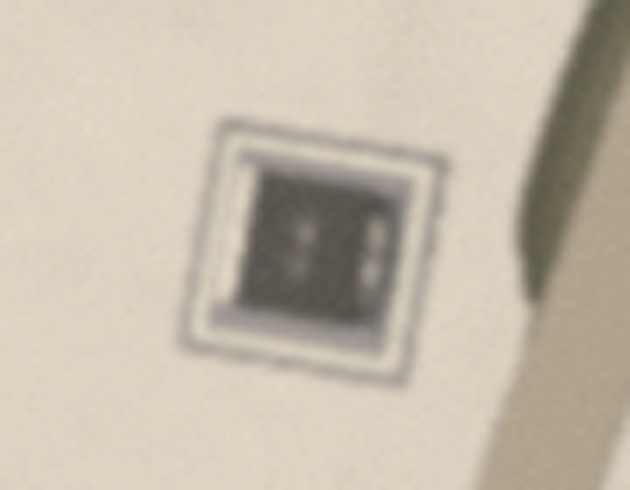

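The cube is square in the outline at crop (315,250), within about 1 mm by both cameras. Next I'll lower the can.

Emit:
move_arm:
  jaw: [0,0,0,0,0,0,0,0,0]
  dp:
    - [-0.1,0.06,2.5]
    - [0,0,3.5]
    - [0,0,3]
    - [0,0,2]
    - [0,0,1]
    - [0,0,0.4]
    - [0,0,0.2]
    - [0,0,0]
    - [0,0,0]
  turn:
    - [0,0,0]
    - [0,0,0]
    - [0,0,0]
    - [0,0,0]
    - [0,0,0]
    - [0,0,0]
    - [0,0,0]
    - [0,0,0]
    - [0,0,0]

```text
time_s: 15.23
position: [0.4419, -0.0273, 0.0184]
tool_rot: [[1.0, -0.003, 0.001], [-0.003, -1.0, -0.0], [0.001, 0.0, -1.0]]
ft_force: [-1.6, 0.4, 4.0]
grip_width: 0.0399
gripper_force: 40.8
```

```bash
python3 go.py .4426 -.0275 .0175 -90; python3 chk.py objective_can .0045
```

```text
t 15.23 pos [ 0.4419 -0.0273  0.0184] yang -90.2 q [-19.  29. 108.   0.  44.  71.] grip 0.0399
turn [ 0.0003 -0.001  -0.003 ] n 0.0 dp [0.07 0.02 0.09] len 0.1
top 0.48 [225. 190.] (array([0.5457, 0.042 , 9.9694]), np.float64(0.6129833459854126))
  ref (array([ 0.539 ,  0.0427, 13.4921]), np.float64(0.22975587844848633))
side 0.73 [210. 205.] (array([  0.4427,  -0.031 , -24.8811]), np.float64(0.3774051070213318))
  ref (array([ 0.4446, -0.0275, 18.3296]), np.float64(0.850846529006958))
```

Emit:
move_arm:
  jaw: [0,6,6,6,6,6,6,6,6,6,6,6]
  dp:
    - [0.05,0,0.05]
    - [0,0,0]
    - [0,0,0]
    - [0,0,0]
    - [0,0,-1]
    - [0,0,-3]
    - [0,0,-4]
    - [0,0,-4]
    - [0,0,-2]
    - [0,0,0]
    - [0,0,0]
    - [0,0,0]
  turn:
    - [0,0,0]
    - [0,0,0]
    - [0,0,0]
    - [0,0,0]
    - [0,0,0]
    - [0,0,0]
    - [0,0,0]
    - [0,0,0]
    - [0,0,0]
    - [0,0,0]
    - [0,0,0]
    - [0,0,0]

```text
time_s: 16.43
position: [0.4414, -0.027, 0.1564]
tool_rot: [[1.0, -0.003, -0.002], [-0.003, -1.0, 0.001], [-0.002, -0.001, -1.0]]
ft_force: [-0.6, -0.3, -0.5]
grip_width: 0.0599
gripper_force: 0.0
```

```bash
python3 go.py .4366 -.170 .15 -60
```

```text
t 16.43 pos [ 0.4414 -0.027   0.1564] yang -90.2 q [-19.  16.  98.   0.  67.  71.] grip 0.0599
turn [-0.0009  0.0013 -0.5268] n 4.4 dp [-7.56 12.14  0.64] len 14.3
```

Emit:
move_arm:
  jaw: [6,6,6,6,6,6,6,6]
  dp:
    - [-0.12,3.57,0.15]
    - [-0.12,3.57,0.15]
    - [-0.12,3.57,0.15]
    - [-0.12,3.57,0.15]
    - [0,0,0]
    - [0,0,0]
    - [0,0,0]
    - [0,0,0]
  turn:
    - [0,0,0]
    - [0,0,0]
    - [0,0,0]
    - [0,0,0]
    - [0,0,0]
    - [0,0,0]
    - [0,0,0]
    - [0,0,0]

```text
time_s: 17.1
position: [0.4364, -0.1689, 0.1507]
tool_rot: [[1.0, -0.002, -0.001], [-0.002, -1.0, 0.001], [-0.001, -0.001, -1.0]]
ft_force: [0.0, 0.6, -0.2]
grip_width: 0.0598
gripper_force: 0.0
```

```bash
python3 go.py .4366 -.170 .005 -90; python3 chk.py objective_can .003;  python3 chk.py dropper 0
```

```text
t 17.1 pos [ 0.4364 -0.1689  0.1507] yang -90.1 q [-36.  18.  94.   0.  67.  54.] grip 0.0598
turn [-0.0011  0.0013 -0.0021] n 0.0 dp [ 0.02  0.11 14.57] len 14.6
top 0.82 [262. 247.] (array([ 0.4394, -0.0272, 10.8064]), np.float64(0.8704109191894531))
  ref (array([ 0.4399, -0.0276,  5.6843]), np.float64(0.9189445376396179))
top 0.67 [188. 242.] (array([0.449 , 0.1137, 9.789 ]), np.float64(0.8543103933334351))
  ref (array([ 0.4487,  0.1096, -4.6859]), np.float64(0.8598538041114807))
side 0.7 [210. 205.] (array([ 0.4432, -0.0268,  6.7315]), np.float64(0.858306348323822))
  ref (array([ 0.4431, -0.0274, 29.6903]), np.float64(0.8085795044898987))
side 0.54 [209. 237.] (array([  0.4397,  -0.1641, -11.9206]), np.float64(0.36017847061157227))
  ref (array([  0.4393,  -0.1689, -20.6802]), np.float64(0.4451103210449219))
side 0.53 [205. 238.] (array([ 0.438 , -0.171 ,  1.7912]), np.float64(0.850066065788269))
  ref (array([  0.4379,  -0.1683, -10.1375]), np.float64(0.8388637900352478))
```

The can is centred to about 1 mm. Next, the dropper.

Emit:
move_arm:
  jaw: [6,6,6,6,6,6,6,0,0,0,0,0]
  dp:
    - [0,0.1,2.5]
    - [0,0,3.5]
    - [0,0,3.5]
    - [0,0,2.5]
    - [0,0,1.5]
    - [0,0,0.9]
    - [0,0,0]
    - [0,0,0]
    - [0,0,0]
    - [0,0,0]
    - [0,0,0]
    - [0,0,0]
  turn:
    - [0,0,0]
    - [0,0,0]
    - [0,0,0]
    - [0,0,0]
    - [0,0,0]
    - [0,0,0]
    - [0,0,0]
    - [0,0,0]
    - [0,0,0]
    - [0,0,0]
    - [0,0,0]
    - [0,0,0]
  force: 25

```text
time_s: 18.5
position: [0.4372, -0.1713, 0.0084]
tool_rot: [[1.0, -0.003, 0.002], [-0.003, -1.0, -0.001], [0.002, 0.001, -1.0]]
ft_force: [-1.5, 0.4, 6.4]
grip_width: 0.0249
gripper_force: 25.7
```

```bash
python3 go.py .4366 -.170 .005 -90;python3 go.py .5581 -.108 .15 -90
```

```text
t 18.5 pos [ 0.4372 -0.1713  0.0084] yang -90.2 q [-36.  32. 104.   0.  44.  54.] grip 0.0249
turn [ 0.0014 -0.002  -0.0031] n 0.0 dp [-0.06 -0.13  0.34] len 0.4
t 18.5 pos [ 0.4372 -0.1713  0.0084] yang -90.2 q [-36.  32. 104.   0.  44.  54.] grip 0.0249
turn [ 0.0014 -0.002  -0.0031] n 0.0 dp [ 12.09  -6.33 -14.16] len 19.7
```

Emit:
move_arm:
  jaw: [0,0,0,0,0,0,0,0,0,0,0,0]
  dp:
    - [0,0,-2]
    - [0,0,-4]
    - [0,0,-4]
    - [0,0,-3]
    - [3.03,-1.58,0]
    - [3.03,-1.58,0]
    - [3.03,-1.58,0]
    - [3.03,-1.58,0]
    - [0,0,0]
    - [0,0,0]
    - [0,0,0]
    - [0,0,0]
  turn:
    - [0,0,0]
    - [0,0,0]
    - [0,0,0]
    - [0,0,0]
    - [0,0,0]
    - [0,0,0]
    - [0,0,0]
    - [0,0,0]
    - [0,0,0]
    - [0,0,0]
    - [0,0,0]
    - [0,0,0]

```text
time_s: 19.5
position: [0.5572, -0.1086, 0.1375]
tool_rot: [[1.0, -0.004, -0.0], [-0.004, -1.0, -0.0], [-0.0, 0.0, -1.0]]
ft_force: [-0.0, -0.0, -0.6]
grip_width: 0.0252
gripper_force: 25.1
```

```bash
python3 go.py .5584 -.108 .0105 -90
```

```text
t 19.5 pos [ 0.5572 -0.1086  0.1375] yang -90.2 q [-23.  28.  80.  -0.  72.  67.] grip 0.0252
turn [ 0.0001  0.0003 -0.0039] n 0.0 dp [ 0.12 -0.06 12.7 ] len 12.7
```

Emit:
move_arm:
  jaw: [0,0,0,0,0,0,0,0,0]
  dp:
    - [0.12,-0.06,2.5]
    - [0,0,3.5]
    - [0,0,3]
    - [0,0,2]
    - [0,0,1]
    - [0,0,0.4]
    - [0,0,0.2]
    - [0,0,0]
    - [0,0,0]
  turn:
    - [0,0,0]
    - [0,0,0]
    - [0,0,0]
    - [0,0,0]
    - [0,0,0]
    - [0,0,0]
    - [0,0,0]
    - [0,0,0]
    - [0,0,0]

```text
time_s: 20.25
position: [0.5598, -0.1079, 0.0126]
tool_rot: [[1.0, -0.003, 0.002], [-0.003, -1.0, -0.001], [0.002, 0.001, -1.0]]
ft_force: [0.5, 0.3, 0.9]
grip_width: 0.0247
gripper_force: 25.0
```

```bash
python3 go.py .5584 -.108 .0105 -90; python3 chk.py dropper .003
python3 - <<'E'
from h import *
im=cams.get_image("side")[0];cv2.imwrite("pics/s4.png",cv2.resize(im[180:260,210:310],None,fx=6,fy=6)[:,:,::-1])
E
```

```text
t 20.25 pos [ 0.5598 -0.1079  0.0126] yang -90.2 q [-23.  38.  87.  -0.  55.  67.] grip 0.0247
turn [ 0.0009 -0.0021 -0.0033] n 0.0 dp [-0.14  0.01  0.21] len 0.3
side 0.45 [215. 186.] (array([  0.4601,   0.1128, -47.9553]), np.float64(0.572314441204071))
  ref (array([0.4515, 0.0905, 1.6222]), np.float64(0.5382392406463623))
```

View pics/s4.png

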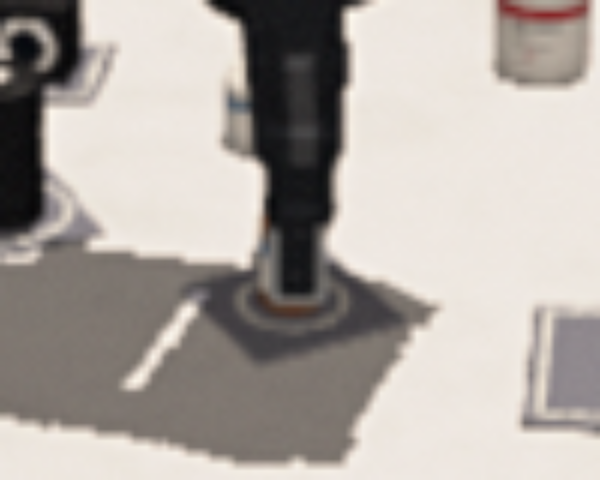

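The dropper is in the middle of the small circle (crop (292,300)), just above contact. Releasing.

Emit:
move_arm:
  jaw: [0,0,4,4,4,4,4,4,4,4,4,4]
  dp:
    - [0,0,0.15]
    - [0,0,0]
    - [0,0,0]
    - [0,0,0]
    - [0,0,0]
    - [0,0,0]
    - [0,0,-1]
    - [0,0,-3]
    - [0,0,-4]
    - [0,0,-4]
    - [0,0,-2]
    - [0,0,0]
  turn:
    - [0,0,0]
    - [0,0,0]
    - [0,0,0]
    - [0,0,0]
    - [0,0,0]
    - [0,0,0]
    - [0,0,0]
    - [0,0,0]
    - [0,0,0]
    - [0,0,0]
    - [0,0,0]
    - [0,0,0]

```text
time_s: 21.5
position: [0.5611, -0.1082, 0.1556]
tool_rot: [[1.0, -0.003, 0.009], [-0.003, -1.0, -0.004], [0.009, 0.004, -1.0]]
ft_force: [1.3, -0.7, 0.5]
grip_width: 0.0402
gripper_force: 0.0
```

```bash
python3 go.py .5545 .175 .15 31; python3 go.py .5545 .175 .15 -149
```

```text
t 21.5 pos [ 0.5611 -0.1082  0.1556] yang -90.2 q [-23.  27.  78.  -0.  74.  67.] grip 0.0402
turn [ 1.1900e-02 -1.4000e-03 -2.1148e+00] n 17.6 dp [24.61 14.03  0.56] len 28.3
t 21.5 pos [ 0.5611 -0.1082  0.1556] yang -90.2 q [-23.  27.  78.  -0.  74.  67.] grip 0.0402
turn [-0.0012 -0.0103  1.0267] n 8.6 dp [-24.61 -14.03   0.56] len 28.3
```

Emit:
move_arm:
  jaw: [5,5,5,5,5,5,5,5,5]
  dp:
    - [0,0,0]
    - [0,0,0]
    - [0,0,0]
    - [0,0,0]
    - [0,0,0]
    - [0,0,0]
    - [0,0,0]
    - [0,0,0]
    - [0,0,0]
  turn:
    - [0,0,-0.1185]
    - [0,0,-0.1185]
    - [0,0,-0.1185]
    - [0,0,-0.1185]
    - [0,0,-0.1185]
    - [0,0,-0.1185]
    - [0,0,-0.1185]
    - [0,0,-0.1185]
    - [0,0,-0.1185]

```text
time_s: 22.25
position: [0.5588, -0.1074, 0.1494]
tool_rot: [[0.481, 0.877, -0.001], [0.877, -0.481, 0.0], [-0.0, -0.001, -1.0]]
ft_force: [0.4, 0.4, 0.2]
grip_width: 0.0505
gripper_force: 0.0
```

Emit:
move_arm:
  jaw: [5,5,5,5,5,5,5,5,5,5]
  dp:
    - [0,0,0]
    - [0,0,0]
    - [0,0,0]
    - [0,0,0]
    - [0,0,0]
    - [0,0,0]
    - [0,0,0]
    - [0,0,0]
    - [0,0,0]
    - [0,0,0]
  turn:
    - [0,0,-0.1185]
    - [0,0,-0.1185]
    - [0,0,-0.1185]
    - [0,0,-0.1185]
    - [0,0,-0.1185]
    - [0,0,-0.1185]
    - [0,0,-0.1185]
    - [0,0,-0.1185]
    - [0,0,-0.1185]
    - [0,0,0]

```text
time_s: 23.08
position: [0.5589, -0.1074, 0.1494]
tool_rot: [[-0.534, 0.846, -0.001], [0.846, 0.534, 0.0], [0.001, -0.001, -1.0]]
ft_force: [-0.0, -0.7, 0.1]
grip_width: 0.0503
gripper_force: 0.0
```

```bash
python3 go.py .5545 .175 .15 32
```

```text
t 23.08 pos [ 0.5589 -0.1074  0.1494] yang 32.3 q [-23.  28.  79.   0.  74. -55.] grip 0.0503
turn [-0.0006 -0.0009  0.0046] n 0.0 dp [24.18 14.6  -0.06] len 28.2
```

Emit:
move_arm:
  jaw: [5,5,5,5,5,5,5,5,5,5,5]
  dp:
    - [3.45,2.09,0]
    - [3.45,2.09,0]
    - [3.45,2.09,0]
    - [3.45,2.09,0]
    - [3.45,2.09,0]
    - [3.45,2.09,0]
    - [3.45,2.09,0]
    - [0,0,0]
    - [0,0,0]
    - [0,0,0]
    - [0,0,0]
  turn:
    - [0,0,0]
    - [0,0,0]
    - [0,0,0]
    - [0,0,0]
    - [0,0,0]
    - [0,0,0]
    - [0,0,0]
    - [0,0,0]
    - [0,0,0]
    - [0,0,0]
    - [0,0,0]

```text
time_s: 24.0
position: [0.5553, 0.1736, 0.1497]
tool_rot: [[-0.528, 0.849, -0.0], [0.849, 0.528, -0.0], [-0.0, -0.001, -1.0]]
ft_force: [0.5, -0.3, 0.5]
grip_width: 0.0502
gripper_force: 0.0
```

```bash
python3 go.py .5545 .175 .002 32;python3 chk.py dropper .003 300 186 pics/c3.png
```

```text
t 24.0 pos [0.5553 0.1736 0.1497] yang 31.9 q [  6.  29.  77.  -0.  74. -26.] grip 0.0502
turn [-0.0005  0.     -0.0024] n 0.0 dp [1.600e-01 1.000e-02 1.477e+01] len 14.8
top 0.7 [301. 187.] (array([ 0.5583, -0.1068,  1.6249]), np.float64(0.8978674411773682))
  ref (array([ 0.5564, -0.1075,  4.1117]), np.float64(0.825637698173523))
top 0.56 [263. 246.] (array([ 0.4412, -0.0328, 23.5175]), np.float64(0.4622516632080078))
  ref (array([ 0.4403, -0.0355,  8.0408]), np.float64(0.4167062044143677))
side 0.51 [260. 222.] (array([ 0.5604, -0.1118, -8.3984]), np.float64(0.8265275359153748))
  ref (array([  0.5592,  -0.1124, -14.4957]), np.float64(0.8831481337547302))
```

View pics/c3.png

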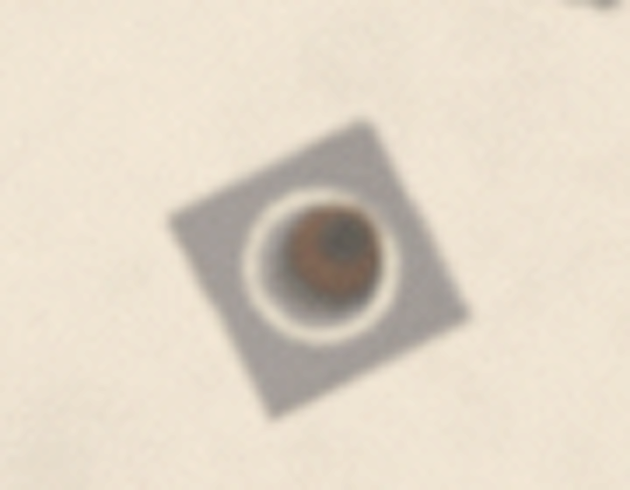

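The dropper sits in the small circle (outline centre at crop (322,265)), and its offset matches parallax. Next, the fork.

Emit:
move_arm:
  jaw: [5,5,5,5,5,5,5,5,0,0,0,0]
  dp:
    - [0.16,0,2.5]
    - [0,0,3.5]
    - [0,0,3.5]
    - [0,0,2.5]
    - [0,0,1.5]
    - [0,0,0.8]
    - [0,0,0.3]
    - [0,0,0]
    - [0,0,0]
    - [0,0,0]
    - [0,0,0]
    - [0,0,0]
  turn:
    - [0,0,0]
    - [0,0,0]
    - [0,0,0]
    - [0,0,0]
    - [0,0,0]
    - [0,0,0]
    - [0,0,0]
    - [0,0,0]
    - [0,0,0]
    - [0,0,0]
    - [0,0,0]
    - [0,0,0]
  force: 40

```text
time_s: 25.2
position: [0.555, 0.1761, 0.0053]
tool_rot: [[-0.53, 0.848, 0.003], [0.848, 0.53, 0.0], [-0.001, 0.002, -1.0]]
ft_force: [-1.5, -0.4, 6.9]
grip_width: 0.0245
gripper_force: 39.7
```

```bash
python3 go.py .6713 -.1605 .15 -10
```

```text
t 25.2 pos [0.555  0.1761 0.0053] yang 32.0 q [  6.  39.  85.  -0.  55. -26.] grip 0.0245
turn [2.500e-03 4.000e-04 7.336e-01] n 6.1 dp [-31.13  17.3  -14.47] len 38.4
```

Emit:
move_arm:
  jaw: [0,0,0,0,0,0,0,0,0,0,0,0]
  dp:
    - [0,0,-2]
    - [0,0,-4]
    - [0,0,-4]
    - [0,0,-3]
    - [0,0,0]
    - [0,0,0]
    - [0,0,0]
    - [0,0,0]
    - [0,0,0]
    - [0,0,0]
    - [0,0,0]
    - [0,0,0]
  turn:
    - [0,0,0]
    - [0,0,0]
    - [0,0,0]
    - [0,0,0]
    - [0,0,0.122]
    - [0,0,0.122]
    - [0,0,0.122]
    - [0,0,0.122]
    - [0,0,0.122]
    - [0,0,0.122]
    - [0,0,0]
    - [0,0,0]

```text
time_s: 26.2
position: [0.5543, 0.1761, 0.1341]
tool_rot: [[0.169, 0.986, 0.0], [0.986, -0.169, 0.0], [0.0, 0.0, -1.0]]
ft_force: [-0.3, 0.1, -0.8]
grip_width: 0.0246
gripper_force: 39.6
```

```bash
python3 go.py .6713 -.1605 .15 -10;  python3 - <<'E'
from h import *
im=cams.get_image("side")[0];cv2.imwrite("pics/s5.png",cv2.resize(im[100:210,190:310],None,fx=5,fy=5)[:,:,::-1])
E
```

```text
t 26.2 pos [0.5543 0.1761 0.1341] yang -9.7 q [ 6. 30. 78.  0. 72. 16.] grip 0.0246
turn [ 0.0004 -0.0001  0.0052] n 0.0 dp [-31.12  17.37  -1.59] len 35.7
```

View pics/s5.png

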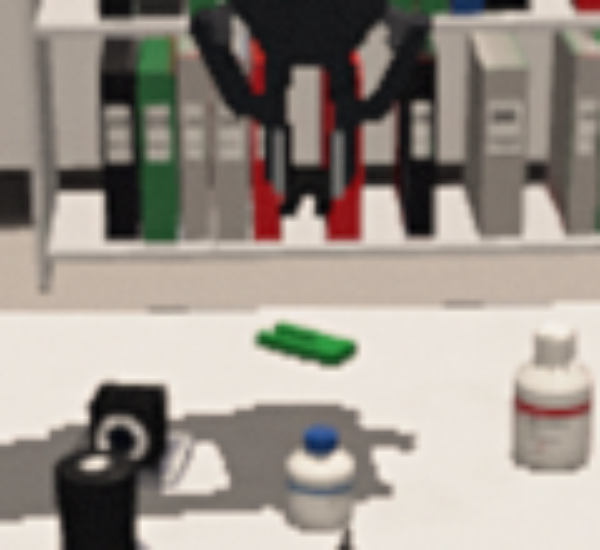

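The fork is held flat at crop (305,195), the green one is untouched, and cube and can are in place.

Emit:
move_arm:
  jaw: [0,0,0,0,0,0,0,0,0,0,0,0]
  dp:
    - [-3.45,1.93,0]
    - [-3.45,1.93,0]
    - [-3.45,1.93,0]
    - [-3.45,1.93,0]
    - [-3.45,1.93,0]
    - [-3.45,1.93,0]
    - [-3.45,1.93,0]
    - [-3.45,1.93,0]
    - [-3.45,1.93,0]
    - [0,0,0]
    - [0,0,0]
    - [0,0,0]
  turn:
    - [0,0,0]
    - [0,0,0]
    - [0,0,0]
    - [0,0,0]
    - [0,0,0]
    - [0,0,0]
    - [0,0,0]
    - [0,0,0]
    - [0,0,0]
    - [0,0,0]
    - [0,0,0]
    - [0,0,0]

```text
time_s: 27.25
position: [0.6717, -0.1593, 0.1336]
tool_rot: [[0.17, 0.985, -0.001], [0.985, -0.17, 0.001], [0.0, -0.001, -1.0]]
ft_force: [-0.1, 0.3, 0.2]
grip_width: 0.0247
gripper_force: 39.6
```

```bash
python3 go.py .6715 -.1595 .0075 -10
```

```text
t 27.25 pos [ 0.6717 -0.1593  0.1336] yang -9.8 q [-23.  40.  58.   0.  82. -13.] grip 0.0247
turn [-0.0007 -0.0005  0.0033] n 0.0 dp [-0.03 -0.02 12.61] len 12.6
```

Emit:
move_arm:
  jaw: [0,0,0,0,0,0,0,0,0]
  dp:
    - [0,0,2.5]
    - [0,0,3.5]
    - [0,0,3]
    - [0,0,2]
    - [0,0,1]
    - [0,0,0.4]
    - [0,0,0.2]
    - [0,0,0]
    - [0,0,0]
  turn:
    - [0,0,0]
    - [0,0,0]
    - [0,0,0]
    - [0,0,0]
    - [0,0,0]
    - [0,0,0]
    - [0,0,0]
    - [0,0,0]
    - [0,0,0]

```text
time_s: 28.0
position: [0.6727, -0.1597, 0.0095]
tool_rot: [[0.172, 0.985, 0.002], [0.985, -0.172, -0.001], [-0.001, 0.003, -1.0]]
ft_force: [0.3, 0.0, -0.4]
grip_width: 0.0243
gripper_force: 39.6
```

```bash
python3 go.py .6715 -.1595 .0075 -10
python3 - <<'E'
from h import *
im=cams.get_image("side")[0];cv2.imwrite("pics/s6.png",cv2.resize(im[195:265,265:355],None,fx=6,fy=6)[:,:,::-1])
E
```

```text
t 28.0 pos [ 0.6727 -0.1597  0.0095] yang -9.9 q [-23.  47.  65.   0.  68. -13.] grip 0.0243
turn [0.0026 0.0006 0.0021] n 0.0 dp [-0.01 -0.12  0.2 ] len 0.2
```

View pics/s6.png

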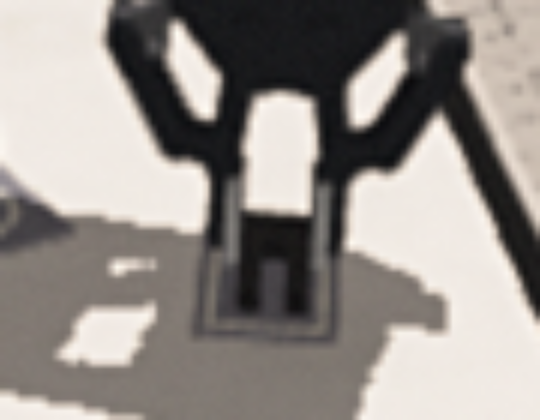

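The fork hovers in the oblong outline (prongs at crop x 240–308, field 217–322), about 1–2 mm too far right. I'll correct that, lower and release.

Emit:
move_arm:
  jaw: [0,0,0,4,4,4,4,4,4,4,4,4]
  dp:
    - [0,-0.15,0]
    - [0,0,0.2]
    - [0,0,0]
    - [0,0,0]
    - [0,0,0]
    - [0,0,0]
    - [0,0,0]
    - [0,0,-1]
    - [0,0,-3]
    - [0,0,-4]
    - [0,0,-4]
    - [0,0,-2]
  turn:
    - [0,0,0]
    - [0,0,0]
    - [0,0,0]
    - [0,0,0]
    - [0,0,0]
    - [0,0,0]
    - [0,0,0]
    - [0,0,0]
    - [0,0,0]
    - [0,0,0]
    - [0,0,0]
    - [0,0,0]

```text
time_s: 29.05
position: [0.6717, -0.1598, 0.1521]
tool_rot: [[0.172, 0.985, 0.007], [0.985, -0.172, -0.003], [-0.002, 0.007, -1.0]]
ft_force: [-0.6, -1.0, 1.6]
grip_width: 0.0402
gripper_force: 0.0
```

Emit:
move_arm:
  jaw: [4,4,4,4,4,4,4,4,4,4,4]
  dp:
    - [0,0,-2]
    - [-3.5,-2,0]
    - [-3.5,-2,0]
    - [-3.5,-2,0]
    - [-3.5,-2,0]
    - [-3.5,-2,0]
    - [-3.5,-2,0]
    - [0,0,0]
    - [0,0,0]
    - [0,0,0]
    - [0,0,0]
  turn:
    - [0,0,0]
    - [0,0,0]
    - [0,0,0]
    - [0,0,0]
    - [0,0,0]
    - [0,0,0]
    - [0,0,0]
    - [0,0,0]
    - [0,0,0]
    - [0,0,0]
    - [0,0,0]

```text
time_s: 29.97
position: [0.5168, -0.3447, 0.1661]
tool_rot: [[0.171, 0.985, 0.0], [0.985, -0.171, -0.0], [0.0, 0.0, -1.0]]
ft_force: [-0.4, -0.1, 0.4]
grip_width: 0.0399
gripper_force: 0.0
```

```bash
python3 chk.py clamp_fork .003
python3 - <<'E'
from h import *
a=cams.get_image("top")[0][85:275,150:390];b=cams.get_image("side")[0][150:270,170:350]
a=cv2.convertScaleAbs(cv2.resize(a,None,fx=2.1,fy=2.1,interpolation=2),alpha=1.6);b=cv2.resize(b,(504,int(120*2.8)),interpolation=2)[:200]
a=cv2.resize(cams.get_image("top")[0][85:275,150:390],None,fx=3.1,fy=3.1,interpolation=2)
cv2.imwrite("pics/f.png",cv2.convertScaleAbs(a,alpha=1.6)[:,:,::-1]);print(a.shape)
E
```

```text
top 0.81 [112. 187.] (array([ 0.554 ,  0.2709, 51.5424]), np.float64(0.7464457750320435))
  ref (array([ 0.553 ,  0.27  , 50.8977]), np.float64(0.9234046339988708))
top 0.54 [327. 135.] (array([  0.6703,  -0.1591, 170.4323]), np.float64(0.7803151607513428))
  ref (array([  0.6688,  -0.1592, 169.4206]), np.float64(0.8994112610816956))
side 0.54 [310. 241.] (array([  0.6719,  -0.1596, 170.3757]), np.float64(0.6911985874176025))
  ref (array([  0.6702,  -0.1623, 170.9169]), np.float64(0.8967399597167969))
(589, 744, 3)
```

View pics/f.png

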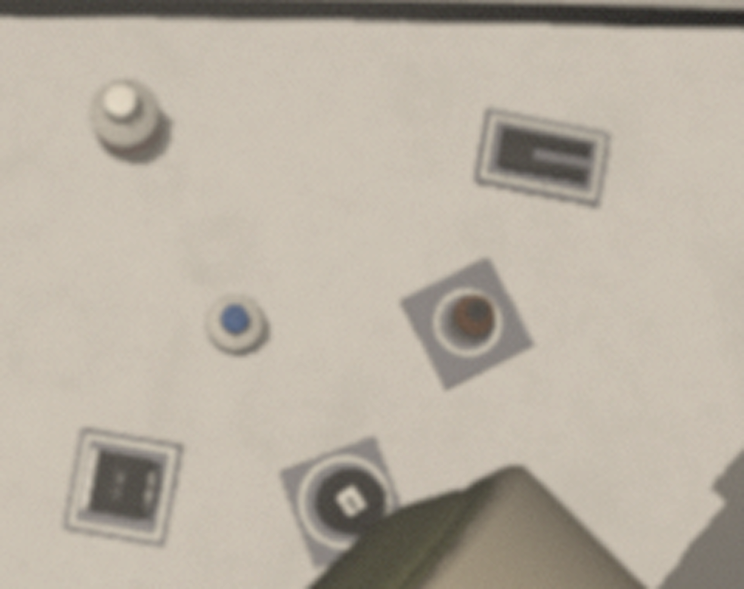

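All four are in their outlines: fork (540,157), dropper (470,318), cube (125,487) and can (345,497) in the crop. Both bottles are where they stood, and the gripper is clear.

```bash
python3 -c "
from rig import ticket
print(ticket.close_job())"
```

```text
the job is handed in; nothing more can be done
None
```

The job is handed in: the cube, canister, dropper bottle and black fork are each in their matching outline, about 1–2 mm off centre by the cameras, with the cube and fork lined up, the white bottles unmoved in the final picture, and about 30 s of the 101 s used.

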